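Rattle-check the emptied knob tins

ROBOT

A 6-joint arm with a two-finger parallel gripper is mounted at the origin on the work surface. World frame = base frame: x ahead of the robot, y to its left, z up, the work surface at z = 0. Lengths are in m, angles in degrees, forces in N, time in s.
With the tool pointing down it reaches from about 0.375 to 0.9 m from the base axis. Payload 3.1 kg.
Tool frame: the origin (TCP) lies on the centre line of the jaws, within the pads' length; the fingertips stand 25 mm ahead of it and the grasp point (between the pads) lies 6 mm ahead of it; z points along the fingers, y is the line along which they close (so a half turn about z gives the same grasp; the last joint's range is limited). The gripper opens to 87 mm and grips with 3 to 60 N. Pads are 19 mm wide; open, the fingers measure 117 mm over their backs; the gripper's body (75 mm by 190 mm) begins 51 mm behind the grasp point.
Start: joints at [61.736, 30.224, 82.088, -0, 67.689, -10.227], TCP at [0.193, 0.594, 0.248] pointing down, gripper open.
Joint ranges: [-176.69, 176.69], [-43.24, 126.21], [12.49, 139.97], [-82, 262], [0, 151.66], [-163.58, 163.58]. Speed limits (degrees/s): [159.86, 159.86, 180, 180, 180, 180].

INTERFACE

Orientations are given as a 3x3 rotation matrix whose columns are the frame's x, y, z axes.
In Python, from rig import read_state, capture, camera_params, hand_in gives the robot as it stands.
- The arm moves only by the tool apply_moves, never from a script. Its argument "rows" is a list of rows, each an object of numbers: "x", "y", "z": the shift along the tool's x, y, z in mm; "rx", "ry", "rz": the turn, a rotation vector about the tool's x, y, z in units of 6 degrees (1.0 is 6 degrees); "claw": the closure in counts, from 0 (fully open) to 255 (shut). A call has 1 to 10 rows; each row is the pose to reach, as a shift and turn from the pose commanded when the call began, along the tool's axes at that moment; what a row does not reach only later rows make up. A row lasts 1/8 s, in which the tool goes at most 62.5 mm and 10.7 degrees, less where a joint would pass 70% of its speed; a pose out of reach is approached as far as the arm can. A call with a gripper value outside its range is refused whole. The fingers move at their own pace and stop on an object; the grip force is fixed at half the most. Time passes only in rows, so rows that repeat a pose let the fingers close. It gives the time, the measured TCP pose, the force, the opening and the grip force at its end, in the units of the state.
- read_state(): the state, without advancing time (a new reading comes with each control period).
- capture(name): name is "side" or "top" or "wrist"; returns (picture, depth): 384x512x3 uint8, red, green, blue; 384x512 float32, m along the optical axis (not along the pixel's ray), 0 where there is no reading.
- camera_params(name): a dict with "fx", "fy", "cx", "cy" (pixels), "xyz" and "orientation" of the camera in the world. Camera axes: x right, y up, looking along -z (the intrinsics and any distortion apply to the point x, -y, -z); pixel columns grow to the right and rows downward; lengths in m; the calibration is good to about 2 mm. A picture is of the moment at which its call begins: read the wrist's pose just before it. camera_params takes no time and is no camera call; for the wrist camera it gives the pose at the moment of the call.
- hand_in(): hands the job in; it is judged then, once.
The state is a dict: "time_s": time; "joint_positions": joint angles; "qvel": joint speeds; "tau": joint torques, N m; "position": TCP position; "tcp_rot": TCP orientation; "force": force on the tool from outside, world axes, zero at the start; "moment": the same for the moment, N m; "opening": opening from 0.0 (shut) to 1.0 (fully open); "grasp_force": force on a finger pad.
Only numpy, scipy, OpenCV 4.12 (cv2) and the standard library are available. Lean on these libraries where they do the work, as an engineer would, in place of code of your own. Each camera call takes 0.05 s, during which the arm holds its last target. There are 200 camera calls.

TASK

These three lidded tins of brass drawer knobs are supposed to be empty, but heavy knobs were left behind in one or two of them. Feel by heft or rattle which tins still hold something, then stand every truly empty tin upright inside the yellow tray and every tin with something in it upright inside the red tray. Set them down gently and leave the rest of the bench as it is.

Things in the scene. Friction and masses are not known exactly. Their poses are not given: they have to be found in the camera images.
- tin_a: Closed round steel tin with a paper band and a blue lid (lid fixed shut): diameter 64 mm, height 72 mm; origin at the centre of its underside, z up. Empty it weighs 75 to 105 g; each solid brass drawer knob forgotten inside adds about 138 g (a tin may hold none, one or two), lies loose and rattles. Nothing shows from outside. Starts upright on the bench.
- tin_b: Closed round steel tin with a paper band and a white lid (lid fixed shut): diameter 64 mm, height 72 mm; origin at the centre of its underside, z up. Empty it weighs 75 to 105 g; each solid brass drawer knob forgotten inside adds about 138 g (a tin may hold none, one or two), lies loose and rattles. Nothing shows from outside. Starts upright on the bench.
- tin_c: Closed round steel tin with a paper band and a black lid (lid fixed shut): diameter 64 mm, height 72 mm; origin at the centre of its underside, z up. Empty it weighs 75 to 105 g; each solid brass drawer knob forgotten inside adds about 138 g (a tin may hold none, one or two), lies loose and rattles. Nothing shows from outside. Starts upright on the bench.
- tray_empty: Yellow shallow open tray fixed to the bench, for empty tins: outside 110 mm along its x, 210 mm along its y, walls 18 mm high and 5 mm thick, inner floor about 5 mm above the bench. Origin at the centre of its underside. Two tins stand in it side by side along y (for instance 50 mm either side of its centre); no more than two ever need to.
- tray_keep: Red shallow open tray fixed to the bench, for tins with something still inside: outside 110 mm along its x, 210 mm along its y, walls 18 mm high and 5 mm thick, inner floor about 5 mm above the bench. Origin at the centre of its underside. Two tins stand in it side by side along y (for instance 50 mm either side of its centre); no more than two ever need to.
- mallet: Bystander: dark turned carving mallet standing upright, 210 mm high, up to 74 mm across. Origin on its underside (about the middle). To be left alone.
- gouge: Bystander: gouge with a wooden handle lying flat, 200 mm long. Origin on its underside (about the middle). To be left alone.
- glue: Bystander: yellow glue bottle, 56 mm across, 105 mm high. Origin on its underside (about the middle). To be left alone.
- pencil_cup: Bystander: wooden cup of pencils, 72 mm across, about 190 mm high with the pencils. Origin on its underside (about the middle). To be left alone.
- blank: Bystander: flat wooden carving blank, 60 x 130 x 18 mm. Origin on its underside (about the middle). To be left alone.
- brush: Bystander: wooden bench brush lying flat, 170 mm long. Origin on its underside (about the middle). To be left alone.
There are look-alikes about, which are no part of the job. Leave any pink look-alike of the tin_a alone. What is shaped like the tin_b but green is not meant.

How it is judged (in metres and radians):
On the way:
1. a tin has been lifted clear of the bench (its underside above 40 mm) (height (world z) of any of tin_a, tin_b, tin_c above 0.04 m), for 0.2 s.
At the end, for the whole second after the job is handed in: Each tin stands upright (within 0.1 rad), at rest, on a tray's inner floor, its centre within 22 mm (tray x) and 72 mm (tray y) of the tray's centre: in the yellow tray if it weighs under 160 g (presses under 1.57 N: empty), in the red tray if more (knobs inside) (((x of tin_a in the frame of tray_empty between -0.022 and 0.022 m and y of tin_a in the frame of tray_empty between -0.072 and 0.072 m and height (world z) of tin_a below 0.01 m and contact force between tin_a and tray_empty between 0.4 and 1.57 N) or (x of tin_a in the frame of tray_keep between -0.022 and 0.022 m and y of tin_a in the frame of tray_keep between -0.072 and 0.072 m and height (world z) of tin_a below 0.01 m and contact force between tin_a and tray_keep above 1.57 N)) and angle between each of tin_a, tin_b, tin_c's own z axis and vertical below 0.1 rad and linear speed of each of tin_a, tin_b, tin_c below 0.02 m/s and ((x of tin_b in the frame of tray_empty between -0.022 and 0.022 m and y of tin_b in the frame of tray_empty between -0.072 and 0.072 m and height (world z) of tin_b below 0.01 m and contact force between tin_b and tray_empty between 0.4 and 1.57 N) or (x of tin_b in the frame of tray_keep between -0.022 and 0.022 m and y of tin_b in the frame of tray_keep between -0.072 and 0.072 m and height (world z) of tin_b below 0.01 m and contact force between tin_b and tray_keep above 1.57 N)) and ((x of tin_c in the frame of tray_empty between -0.022 and 0.022 m and y of tin_c in the frame of tray_empty between -0.072 and 0.072 m and height (world z) of tin_c below 0.01 m and contact force between tin_c and tray_empty between 0.4 and 1.57 N) or (x of tin_c in the frame of tray_keep between -0.022 and 0.022 m and y of tin_c in the frame of tray_keep between -0.072 and 0.072 m and height (world z) of tin_c below 0.01 m and contact force between tin_c and tray_keep above 1.57 N))); the robot touches nothing.
It fails at once if a tin is slammed into a tray (over 40 N) (contact force between any of tin_a, tin_b, tin_c and tray_empty above 40 N or contact force between any of tin_a, tin_b, tin_c and tray_keep above 40 N).
It fails at once if another thing on the bench is shoved more than 30 mm (distance of any of mallet, gouge, glue, pencil_cup, blank, brush from where it was at the start of the episode above 0.03 m).
It also fails if it takes over 67 s, if anything falls off the work surface, if the arm or the gripper's body presses on something with over 40 N, if the wrist force passes 120 N, or if a joint passes its speed limit or range.

## Working session

There is one attempt and no reset: what is moved stays moved. The work goes in short steps, Python scripts to look and compute and a tool call to move; the robot and the scene stay as the last step left them, time stands still between calls to the robot, and variables do not carry over. Pictures are saved under pics/ and viewed, at most 10 in all, crops included, and the job is handed in when it is done.

Besides the shell and the picture viewer there is one more tool, called after "Call:" by a JSON object that holds its "fn" and its "kwargs". apply_moves: Moves the arm, as the interface text tells. Its arguments: {"type":"object","properties":{"rows":{"type":"array"}},"required":["rows"]}

```bash
mkdir -p pics
cat > h.py <<'E'
import numpy as np,cv2
from rig import *
def snap(n,f):
    P=camera_params(n);im,d=capture(n);cv2.imwrite('pics/'+f+'.png',im[:,:,::-1]);np.savez(f+'.npz',im=im,d=d,R=np.array(P['orientation']),t=np.array(P['xyz']),k=[P['fx'],P['fy'],P['cx'],P['cy']]);return P
def cloud(f):
    z=np.load(f+'.npz');d=z['d'];v,u=np.mgrid[:d.shape[0],:d.shape[1]];fx,fy,cx,cy=z['k']
    p=np.stack([(u-cx)/fx*d,-(v-cy)/fy*d,-d],-1);return p@z['R'].T+z['t'],z['im'],d
E
python3 - <<'E'
from h import *
for n in('top','side'):
    P=snap(n,n+'0');print(P)
a=cv2.imread('pics/top0.png');cv2.imwrite('pics/top0b.png',cv2.resize(a,(800,600)))
s=read_state();print(s)
E
```

```text
{'fx': 445.06836257927415, 'fy': 445.06836257927415, 'cx': 258.342349928415, 'cy': 190.06223136646494, 'xyz': array([ 0.49128514, -0.00710378,  0.95887575]), 'orientation': array([[ 0.02519418,  0.99565841, -0.08960798],
       [-0.99964354,  0.02429967, -0.0110596 ],
       [-0.00883414,  0.08985468,  0.99591571]])}
{'fx': 425.6899160231463, 'fy': 425.6899160231463, 'cx': 264.44501093624336, 'cy': 193.57187327337078, 'xyz': array([0.22186607, 0.55858643, 0.88733543]), 'orientation': array([[-0.81671104,  0.46246843, -0.34511741],
       [-0.57691394, -0.64155839,  0.50554241],
       [ 0.01238443,  0.61198512,  0.79077231]])}
{'time_s': 0.1, 'joint_positions': array([ 6.17357698e+01,  3.02731836e+01,  8.21488593e+01, -4.97012963e-04,
        6.76894818e+01, -1.02261524e+01]), 'qvel': array([-0.09521304, -0.0869241 , -0.10628043, -0.09631238,  0.13538297,
        0.00130614]), 'tau': array([-1.04979943e-03, -4.40990746e+01, -1.77151197e+01,  6.34376099e-02,
        5.33880084e-02, -4.42127146e-05]), 'position': array([0.19319958, 0.59374854, 0.24667536]), 'tcp_rot': array([[-9.50851806e-01,  3.09644968e-01, -9.14660734e-04],
       [ 3.09646134e-01,  9.50850314e-01, -1.71820005e-03],
       [ 3.37673448e-04, -1.91697478e-03, -9.99998106e-01]]), 'force': array([0.40508723, 0.05849209, 0.29841928]), 'moment': array([ 0.0062036 ,  0.00873042, -0.02284143]), 'grasp_force': 0.0, 'opening': 1.0033602655074283}
```

View pics/top0b.png

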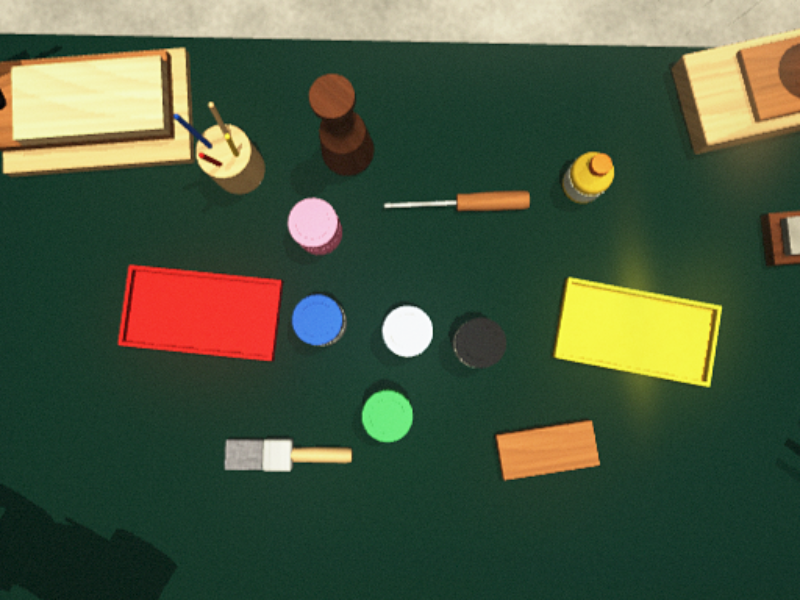

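View pics/side0.png

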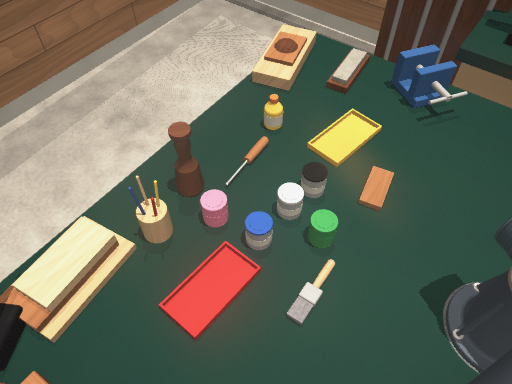

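The top view (800x600) shows the blue lid at (318,320), white at (407,331) and black at (479,343). The red tray is centred near (200,312) and the yellow near (638,331). The pink (315,226) and green (387,416) tins are look-alikes. The side view shows the same layout.

Run:
```python
from h import *
p,im,d=cloud('top0')
hsv=cv2.cvtColor(im,cv2.COLOR_RGB2HSV)
for n,u,v in(('a',318,320),('b',407,331),('c',479,343),('green',387,416),('pink',315,226)):
    u=int(u*.64);v=int(v*.64);q=p[v-22:v+22,u-22:u+22].reshape(-1,3);z=np.median(p[v-3:v+3,u-3:u+3,2])
    q=q[abs(q[:,2]-z)<.006].astype(np.float32)[:,:2];c,r=cv2.minEnclosingCircle(q)
    print(n,np.round(z,4),np.round(c,4),round(r,4),np.round((q.min(0)+q.max(0))/2,4))
for n,u,v in(('red',201,312),('yel',638,331)):
    u=int(u*.64);v=int(v*.64);m=np.zeros(d.shape,bool);m[v-50:v+50,u-70:u+70]=1
    H=hsv[...,0]; m&=((H<5)|(H>175)) if n=='red' else (abs(H.astype(int)-28)<6); m&=(hsv[...,1]>150)&(hsv[...,2]>90)&(p[...,2]<.03)&(p[...,2]>.001)
    q=p[m];r=cv2.minAreaRect(q[:,:2].astype(np.float32));print(n,r,np.median(q[:,2]),q[:,2].max(), m.sum())
```

```text
Traceback (most recent call last):
cv2.error: OpenCV(4.12.0) /io/opencv/modules/imgproc/src/shapedescr.cpp:201: error: (-215:Assertion failed) count >= 0 && (depth == CV_32F || depth == CV_32S) in function 'minEnclosingCircle'
```

Run:
```python
from h import *
p,im,d=cloud('top0')
hsv=cv2.cvtColor(im,cv2.COLOR_RGB2HSV)
for n,u,v in(('a',318,320),('b',407,331),('c',479,343),('green',387,416),('pink',315,226)):
    u=int(u*.64);v=int(v*.64);q=p[v-22:v+22,u-22:u+22].reshape(-1,3);z=np.median(p[v-3:v+3,u-3:u+3,2])
    q=np.ascontiguousarray(q[abs(q[:,2]-z)<.006][:,:2],dtype=np.float32);print(n,z,len(q))
    if len(q)<5: continue
    c,r=cv2.minEnclosingCircle(q)
    print(np.round(c,4),round(r,4),np.round((q.min(0)+q.max(0))/2,4))
for n,u,v in(('red',201,312),('yel',638,331)):
    u=int(u*.64);v=int(v*.64);m=np.zeros(d.shape,bool);m[v-50:v+50,u-70:u+70]=1
    H=hsv[...,0]; m&=((H<5)|(H>175)) if n=='red' else (abs(H.astype(int)-28)<6); m&=(hsv[...,1]>150)&(hsv[...,2]>90)&(p[...,2]<.03)&(p[...,2]>.001)
    q=p[m];r=cv2.minAreaRect(np.ascontiguousarray(q[:,:2],dtype=np.float32));print(n,r,np.median(q[:,2]),q[:,2].max(), m.sum())
```

```text
a 0.07135211402128538 804
[0.5391 0.1134] 0.0321 [0.5397 0.1136]
b 0.07154146488667684 802
[ 0.5276 -0.0027] 0.0321 [ 0.5275 -0.0027]
c 0.07155213826879475 808
[ 0.515  -0.0967] 0.0321 [ 0.5149 -0.0965]
green 0.07163133185911247 830
[0.4195 0.0203] 0.032 [0.4202 0.0204]
pink 0.07146497197396862 781
[0.6653 0.1232] 0.0324 [0.6653 0.1233]
red ((0.5498173236846924, 0.2840854227542877), (0.21814697980880737, 0.11306674033403397), 85.43531036376953) 0.004479821958497776 0.022164909127787125 4906
yel ((0.5387254953384399, -0.3145899474620819), (0.21105854213237762, 0.11434675753116608), 80.54486083984375) 0.004471402439649275 0.02336438547816566 4993
```

Call:
{"fn": "apply_moves", "kwargs": {"rows": [{"x": -30,"y": -20,"z": 5,"rz": 1},{"x": -80,"y": -60,"z": 12,"rz": 2.2},{"x": -135,"y": -98,"z": 22,"rz": 3.6},{"x": -185,"y": -135,"z": 30,"rz": 5},{"x": -235,"y": -172,"z": 38,"rz": 6.4},{"x": -285,"y": -208,"z": 46,"rz": 7.8},{"x": -335,"y": -245,"z": 54,"rz": 9.2},{"x": -385,"y": -281,"z": 62,"rz": 10.6},{"x": -435,"y": -318,"z": 70,"rz": 12},{"x": -478,"y": -349,"z": 77,"rz": 12}]}}

```text
validation failed for argument at $.ro...
```

Call:
{"fn": "apply_moves", "kwargs": {"rows": [{"x": -30,"y": -20,"z": 5,"rx": 0,"ry": 0,"rz": 1,"claw": 0},{"x": -80,"y": -60,"z": 12,"rx": 0,"ry": 0,"rz": 2.2,"claw": 0},{"x": -135,"y": -98,"z": 22,"rx": 0,"ry": 0,"rz": 3.6,"claw": 0},{"x": -185,"y": -135,"z": 30,"rx": 0,"ry": 0,"rz": 5,"claw": 0},{"x": -235,"y": -172,"z": 38,"rx": 0,"ry": 0,"rz": 6.4,"claw": 0},{"x": -285,"y": -208,"z": 46,"rx": 0,"ry": 0,"rz": 7.8,"claw": 0},{"x": -335,"y": -245,"z": 54,"rx": 0,"ry": 0,"rz": 9.2,"claw": 0},{"x": -385,"y": -281,"z": 62,"rx": 0,"ry": 0,"rz": 10.6,"claw": 0},{"x": -435,"y": -318,"z": 70,"rx": 0,"ry": 0,"rz": 12,"claw": 0},{"x": -478,"y": -349,"z": 77,"rx": 0,"ry": 0,"rz": 12,"claw": 0}]}}

```text
time_s: 1.35
position: [0.5408, 0.1125, 0.17]
tcp_rot: [[0.002, 1.0, -0.0], [1.0, -0.002, 0.0], [0.0, -0.0, -1.0]]
force: [1.0, 0.6, 0.1]
opening: 0.998
grasp_force: 0.0
```

Call:
{"fn": "apply_moves", "kwargs": {"rows": [{"x": 1,"y": -1,"z": 30,"rx": 0,"ry": 0,"rz": 0,"claw": 0},{"x": 1,"y": -1,"z": 65,"rx": 0,"ry": 0,"rz": 0,"claw": 0},{"x": 1,"y": -1,"z": 95,"rx": 0,"ry": 0,"rz": 0,"claw": 0},{"x": 1,"y": -1,"z": 113,"rx": 0,"ry": 0,"rz": 0,"claw": 0},{"x": 1,"y": -1,"z": 113,"rx": 0,"ry": 0,"rz": 0,"claw": 0},{"x": 1,"y": -1,"z": 113,"rx": 0,"ry": 0,"rz": 0,"claw": 255},{"x": 1,"y": -1,"z": 113,"rx": 0,"ry": 0,"rz": 0,"claw": 255},{"x": 1,"y": -1,"z": 113,"rx": 0,"ry": 0,"rz": 0,"claw": 255},{"x": 1,"y": -1,"z": 113,"rx": 0,"ry": 0,"rz": 0,"claw": 255},{"x": 1,"y": -1,"z": 113,"rx": 0,"ry": 0,"rz": 0,"claw": 255}]}}

```text
time_s: 2.6
position: [0.5408, 0.1154, 0.0586]
tcp_rot: [[0.001, 1.0, 0.004], [1.0, -0.001, 0.0], [0.0, 0.004, -1.0]]
force: [2.7, -0.5, 4.9]
opening: 0.717
grasp_force: 30.0
```

Call:
{"fn": "apply_moves", "kwargs": {"rows": [{"x": 0,"y": 0,"z": -8,"rx": 0,"ry": 0,"rz": 0,"claw": 255},{"x": 0,"y": 0,"z": -25,"rx": 0,"ry": 0,"rz": 0,"claw": 255},{"x": 0,"y": 0,"z": -45,"rx": 0,"ry": 0,"rz": 0,"claw": 255},{"x": 0,"y": 0,"z": -62,"rx": 0,"ry": 0,"rz": 0,"claw": 255},{"x": 0,"y": 0,"z": -70,"rx": 0,"ry": 0,"rz": 0,"claw": 255},{"x": 0,"y": 0,"z": -70,"rx": 0,"ry": 0,"rz": 0,"claw": 255},{"x": 0,"y": 0,"z": -70,"rx": 0,"ry": 0,"rz": 0,"claw": 255},{"x": 0,"y": 0,"z": -70,"rx": 0,"ry": 0,"rz": 0,"claw": 255}]}}

```text
time_s: 3.6
position: [0.5384, 0.1154, 0.1268]
tcp_rot: [[0.001, 1.0, -0.002], [1.0, -0.001, -0.0], [-0.0, -0.002, -1.0]]
force: [0.2, 1.3, -2.5]
opening: 0.717
grasp_force: 30.0
```

Run:
```python
from h import *
for i in range(8):
    s=read_state();print(np.round(s['force'],2),s['moment'].round(3),s['opening'].round(3),s['position'].round(4),s['tau'].round(2));capture('wrist')
```

```text
Traceback (most recent call last):
AttributeError: 'float' object has no attribute 'round'
```

```bash
cat >> h.py <<'E'
def weigh(n=8):
    F=[]
    for i in range(n): F.append(read_state()['force']);capture('wrist')
    print(np.array(F)[:,2].round(2),np.mean(F,0).round(2)); s=read_state();print(s['position'].round(4),s['opening'],s['time_s'])
E
python3 -c "from h import *;weigh()"
```

```text
[-2.48 -2.   -1.9  -1.08 -2.4  -2.68 -1.86 -3.  ] [ 0.11  0.28 -2.18]
[0.5389 0.1154 0.1275] 0.7141108486070222 4.0
```

Call:
{"fn": "apply_moves", "kwargs": {"rows": [{"x": 8,"y": 0,"z": 0,"rx": 0,"ry": 0,"rz": 0,"claw": 255},{"x": 28,"y": 2,"z": 0,"rx": 0,"ry": 0,"rz": 0,"claw": 255},{"x": 60,"y": 4,"z": 0,"rx": 0,"ry": 0,"rz": 0,"claw": 255},{"x": 95,"y": 6,"z": 0,"rx": 0,"ry": 0,"rz": 0,"claw": 255},{"x": 130,"y": 8,"z": 0,"rx": 0,"ry": 0,"rz": 0,"claw": 255},{"x": 165,"y": 11,"z": 0,"rx": 0,"ry": 0,"rz": 0,"claw": 255},{"x": 195,"y": 13,"z": 0,"rx": 0,"ry": 0,"rz": 0,"claw": 255},{"x": 212,"y": 15,"z": 0,"rx": 0,"ry": 0,"rz": 0,"claw": 255},{"x": 219,"y": 15,"z": 0,"rx": 0,"ry": 0,"rz": 0,"claw": 255},{"x": 219,"y": 15,"z": 0,"rx": 0,"ry": 0,"rz": 0,"claw": 255}]}}

```text
time_s: 5.25
position: [0.5537, 0.3344, 0.1273]
tcp_rot: [[0.0, 1.0, -0.001], [1.0, -0.0, -0.001], [-0.001, -0.001, -1.0]]
force: [0.5, 0.3, -2.2]
opening: 0.714
grasp_force: 30.0
```

Call:
{"fn": "apply_moves", "kwargs": {"rows": [{"x": 0,"y": 0,"z": 10,"rx": 0,"ry": 0,"rz": 0,"claw": 255},{"x": 0,"y": 0,"z": 25,"rx": 0,"ry": 0,"rz": 0,"claw": 255},{"x": 0,"y": 0,"z": 40,"rx": 0,"ry": 0,"rz": 0,"claw": 255},{"x": 0,"y": 0,"z": 52,"rx": 0,"ry": 0,"rz": 0,"claw": 255},{"x": 0,"y": 0,"z": 58,"rx": 0,"ry": 0,"rz": 0,"claw": 255},{"x": 0,"y": 0,"z": 61,"rx": 0,"ry": 0,"rz": 0,"claw": 255},{"x": 0,"y": 0,"z": 63,"rx": 0,"ry": 0,"rz": 0,"claw": 255},{"x": 0,"y": 0,"z": 63,"rx": 0,"ry": 0,"rz": 0,"claw": 255}]}}

```text
time_s: 6.25
position: [0.5543, 0.3346, 0.0648]
tcp_rot: [[0.001, 1.0, 0.001], [1.0, -0.001, 0.0], [0.0, 0.001, -1.0]]
force: [-0.7, 0.5, -2.8]
opening: 0.717
grasp_force: 30.0
```

Call:
{"fn": "apply_moves", "kwargs": {"rows": [{"x": 0,"y": 0,"z": 1,"rx": 0,"ry": 0,"rz": 0,"claw": 255},{"x": 0,"y": 0,"z": 2,"rx": 0,"ry": 0,"rz": 0,"claw": 255},{"x": 0,"y": 0,"z": 2,"rx": 0,"ry": 0,"rz": 0,"claw": 255}]}}

```text
time_s: 6.62
position: [0.5544, 0.3345, 0.0635]
tcp_rot: [[0.001, 1.0, 0.001], [1.0, -0.001, 0.0], [0.0, 0.001, -1.0]]
force: [-1.1, -0.3, 3.8]
opening: 0.72
grasp_force: 30.0
```

Call:
{"fn": "apply_moves", "kwargs": {"rows": [{"x": 0,"y": 0,"z": 0,"rx": 0,"ry": 0,"rz": 0,"claw": 0},{"x": 0,"y": 0,"z": 0,"rx": 0,"ry": 0,"rz": 0,"claw": 0},{"x": 0,"y": 0,"z": 0,"rx": 0,"ry": 0,"rz": 0,"claw": 0},{"x": 0,"y": 0,"z": -15,"rx": 0,"ry": 0,"rz": 0,"claw": 0},{"x": 0,"y": 0,"z": -50,"rx": 0,"ry": 0,"rz": 0,"claw": 0},{"x": 0,"y": 0,"z": -90,"rx": 0,"ry": 0,"rz": 0,"claw": 0},{"x": 0,"y": 0,"z": -110,"rx": 0,"ry": 0,"rz": 0,"claw": 0}]}}

```text
time_s: 7.5
position: [0.5554, 0.335, 0.1762]
tcp_rot: [[0.001, 1.0, 0.005], [1.0, -0.001, 0.002], [0.002, 0.005, -1.0]]
force: [0.0, 0.5, -0.1]
opening: 0.997
grasp_force: 0.0
```

Call:
{"fn": "apply_moves", "kwargs": {"rows": [{"x": -20,"y": -2,"z": 0,"rx": 0,"ry": 0,"rz": 0,"claw": 0},{"x": -60,"y": -5,"z": 0,"rx": 0,"ry": 0,"rz": 0,"claw": 0},{"x": -105,"y": -8,"z": 0,"rx": 0,"ry": 0,"rz": 0,"claw": 0},{"x": -150,"y": -12,"z": 0,"rx": 0,"ry": 0,"rz": 0,"claw": 0},{"x": -195,"y": -16,"z": 0,"rx": 0,"ry": 0,"rz": 0,"claw": 0},{"x": -240,"y": -19,"z": 0,"rx": 0,"ry": 0,"rz": 0,"claw": 0},{"x": -285,"y": -23,"z": 0,"rx": 0,"ry": 0,"rz": 0,"claw": 0},{"x": -320,"y": -26,"z": 0,"rx": 0,"ry": 0,"rz": 0,"claw": 0},{"x": -337,"y": -27,"z": 0,"rx": 0,"ry": 0,"rz": 0,"claw": 0},{"x": -337,"y": -27,"z": 0,"rx": 0,"ry": 0,"rz": 0,"claw": 0}]}}

```text
time_s: 8.75
position: [0.5262, -0.0035, 0.1721]
tcp_rot: [[0.003, 1.0, -0.001], [1.0, -0.003, 0.0], [0.0, -0.001, -1.0]]
force: [0.5, 0.7, -0.2]
opening: 1.001
grasp_force: 0.0
```

Run:
```python
from h import *
weigh(6)
snap('top','top1')
p,im,d=cloud('top1')
q=p[(abs(p[...,2]-.0765)<.006)];h=cv2.cvtColor(im,cv2.COLOR_RGB2HSV)[(abs(p[...,2]-.0765)<.006)]
m=(abs(h[:,0].astype(int)-110)<12)&(h[:,1]>120)&(abs(q[:,1]-.334)<.08)
r=np.ascontiguousarray(q[m][:,:2],dtype=np.float32);print(cv2.minEnclosingCircle(r),np.median(q[m][:,2]))
```

```text
[-0.24  0.1   0.78  0.55 -0.36  1.01] [-0.45  0.55  0.3 ]
[ 0.5268 -0.0014  0.1725] 0.9983384705106235 9.05
((0.5522163510322571, 0.3321380913257599), 0.032228220254182816) 0.07636273069374544
```

Call:
{"fn": "apply_moves", "kwargs": {"rows": [{"x": -1,"y": 1,"z": 30,"rx": 0,"ry": 0,"rz": 0,"claw": 0},{"x": -1,"y": 1,"z": 65,"rx": 0,"ry": 0,"rz": 0,"claw": 0},{"x": -1,"y": 1,"z": 97,"rx": 0,"ry": 0,"rz": 0,"claw": 0},{"x": -1,"y": 1,"z": 115,"rx": 0,"ry": 0,"rz": 0,"claw": 0},{"x": -1,"y": 1,"z": 115,"rx": 0,"ry": 0,"rz": 0,"claw": 0},{"x": -1,"y": 1,"z": 115,"rx": 0,"ry": 0,"rz": 0,"claw": 255},{"x": -1,"y": 1,"z": 115,"rx": 0,"ry": 0,"rz": 0,"claw": 255},{"x": -1,"y": 1,"z": 115,"rx": 0,"ry": 0,"rz": 0,"claw": 255},{"x": -1,"y": 1,"z": 115,"rx": 0,"ry": 0,"rz": 0,"claw": 255},{"x": -1,"y": 1,"z": 115,"rx": 0,"ry": 0,"rz": 0,"claw": 255}]}}

```text
time_s: 10.35
position: [0.5292, -0.0038, 0.0584]
tcp_rot: [[0.001, 1.0, 0.003], [1.0, -0.001, -0.001], [-0.001, 0.003, -1.0]]
force: [1.2, 1.7, 5.6]
opening: 0.721
grasp_force: 30.0
```

Call:
{"fn": "apply_moves", "kwargs": {"rows": [{"x": 0,"y": 0,"z": -8,"rx": 0,"ry": 0,"rz": 0,"claw": 255},{"x": 0,"y": 0,"z": -25,"rx": 0,"ry": 0,"rz": 0,"claw": 255},{"x": 0,"y": 0,"z": -45,"rx": 0,"ry": 0,"rz": 0,"claw": 255},{"x": 0,"y": 0,"z": -62,"rx": 0,"ry": 0,"rz": 0,"claw": 255},{"x": 0,"y": 0,"z": -80,"rx": 0,"ry": 0,"rz": 0,"claw": 255},{"x": 0,"y": 0,"z": -95,"rx": 0,"ry": 0,"rz": 0,"claw": 255},{"x": 0,"y": 0,"z": -100,"rx": 0,"ry": 0,"rz": 0,"claw": 255},{"x": 0,"y": 0,"z": -100,"rx": 0,"ry": 0,"rz": 0,"claw": 255},{"x": 0,"y": 0,"z": -100,"rx": 0,"ry": 0,"rz": 0,"claw": 255},{"x": 0,"y": 0,"z": -100,"rx": 0,"ry": 0,"rz": 0,"claw": 255}]}}

```text
time_s: 11.6
position: [0.5274, -0.0035, 0.1569]
tcp_rot: [[0.001, 1.0, -0.001], [1.0, -0.001, 0.0], [0.0, -0.001, -1.0]]
force: [0.2, -0.3, -1.7]
opening: 0.72
grasp_force: 30.0
```

```bash
python3 -c "from h import *;weigh(16)"
```

```text
[-1.68 -2.3  -2.42 -2.45 -3.3  -2.51 -2.85 -2.09 -2.4  -2.49 -2.14 -2.26
 -2.36 -1.57 -1.55 -2.77] [-0.19 -0.21 -2.32]
[ 0.5278 -0.0036  0.1576] 0.7211758526609996 12.4
```

Call:
{"fn": "apply_moves", "kwargs": {"rows": [{"x": 8,"y": 0,"z": 0,"rx": 0,"ry": 0,"rz": 0,"claw": 255},{"x": 28,"y": 2,"z": 0,"rx": 0,"ry": 0,"rz": 0,"claw": 255},{"x": 62,"y": 4,"z": 0,"rx": 0,"ry": 0,"rz": 0,"claw": 255},{"x": 100,"y": 7,"z": 0,"rx": 0,"ry": 0,"rz": 0,"claw": 255},{"x": 140,"y": 10,"z": 0,"rx": 0,"ry": 0,"rz": 0,"claw": 255},{"x": 178,"y": 13,"z": 0,"rx": 0,"ry": 0,"rz": 0,"claw": 255},{"x": 210,"y": 16,"z": 0,"rx": 0,"ry": 0,"rz": 0,"claw": 255},{"x": 230,"y": 18,"z": 0,"rx": 0,"ry": 0,"rz": 0,"claw": 255},{"x": 237,"y": 18,"z": 0,"rx": 0,"ry": 0,"rz": 0,"claw": 255},{"x": 237,"y": 18,"z": 0,"rx": 0,"ry": 0,"rz": 0,"claw": 255}]}}

```text
time_s: 13.65
position: [0.5457, 0.2332, 0.1574]
tcp_rot: [[0.0, 1.0, -0.001], [1.0, -0.0, -0.001], [-0.001, -0.001, -1.0]]
force: [-0.1, 0.0, -1.9]
opening: 0.721
grasp_force: 30.0
```

Call:
{"fn": "apply_moves", "kwargs": {"rows": [{"x": 0,"y": 0,"z": 12,"rx": 0,"ry": 0,"rz": 0,"claw": 255},{"x": 0,"y": 0,"z": 35,"rx": 0,"ry": 0,"rz": 0,"claw": 255},{"x": 0,"y": 0,"z": 58,"rx": 0,"ry": 0,"rz": 0,"claw": 255},{"x": 0,"y": 0,"z": 76,"rx": 0,"ry": 0,"rz": 0,"claw": 255},{"x": 0,"y": 0,"z": 87,"rx": 0,"ry": 0,"rz": 0,"claw": 255},{"x": 0,"y": 0,"z": 91,"rx": 0,"ry": 0,"rz": 0,"claw": 255},{"x": 0,"y": 0,"z": 93,"rx": 0,"ry": 0,"rz": 0,"claw": 255},{"x": 0,"y": 0,"z": 94,"rx": 0,"ry": 0,"rz": 0,"claw": 255},{"x": 0,"y": 0,"z": 95,"rx": 0,"ry": 0,"rz": 0,"claw": 255},{"x": 0,"y": 0,"z": 95,"rx": 0,"ry": 0,"rz": 0,"claw": 255}]}}

```text
time_s: 14.9
position: [0.5464, 0.2336, 0.0634]
tcp_rot: [[0.0, 1.0, 0.001], [1.0, -0.0, 0.0], [0.0, 0.001, -1.0]]
force: [0.5, 0.1, 2.7]
opening: 0.722
grasp_force: 30.0
```

Call:
{"fn": "apply_moves", "kwargs": {"rows": [{"x": 0,"y": 0,"z": 0,"rx": 0,"ry": 0,"rz": 0,"claw": 0},{"x": 0,"y": 0,"z": 0,"rx": 0,"ry": 0,"rz": 0,"claw": 0},{"x": 0,"y": 0,"z": 0,"rx": 0,"ry": 0,"rz": 0,"claw": 0},{"x": 0,"y": 0,"z": -15,"rx": 0,"ry": 0,"rz": 0,"claw": 0},{"x": 0,"y": 0,"z": -50,"rx": 0,"ry": 0,"rz": 0,"claw": 0},{"x": 0,"y": 0,"z": -90,"rx": 0,"ry": 0,"rz": 0,"claw": 0},{"x": 0,"y": 0,"z": -110,"rx": 0,"ry": 0,"rz": 0,"claw": 0}]}}

```text
time_s: 15.78
position: [0.5472, 0.2337, 0.176]
tcp_rot: [[0.001, 1.0, 0.005], [1.0, -0.001, 0.001], [0.001, 0.005, -1.0]]
force: [0.1, 0.4, 0.3]
opening: 0.999
grasp_force: 0.0
```

Call:
{"fn": "apply_moves", "kwargs": {"rows": [{"x": -20,"y": -2,"z": 0,"rx": 0,"ry": 0,"rz": 0,"claw": 0},{"x": -60,"y": -5,"z": 0,"rx": 0,"ry": 0,"rz": 0,"claw": 0},{"x": -105,"y": -10,"z": 0,"rx": 0,"ry": 0,"rz": 0,"claw": 0},{"x": -150,"y": -14,"z": 0,"rx": 0,"ry": 0,"rz": 0,"claw": 0},{"x": -195,"y": -18,"z": 0,"rx": 0,"ry": 0,"rz": 0,"claw": 0},{"x": -240,"y": -22,"z": 0,"rx": 0,"ry": 0,"rz": 0,"claw": 0},{"x": -285,"y": -27,"z": 0,"rx": 0,"ry": 0,"rz": 0,"claw": 0},{"x": -318,"y": -30,"z": 0,"rx": 0,"ry": 0,"rz": 0,"claw": 0},{"x": -330,"y": -31,"z": 0,"rx": 0,"ry": 0,"rz": 0,"claw": 0},{"x": -330,"y": -31,"z": 0,"rx": 0,"ry": 0,"rz": 0,"claw": 0}]}}

```text
time_s: 17.02
position: [0.514, -0.097, 0.1721]
tcp_rot: [[0.003, 1.0, -0.001], [1.0, -0.003, 0.001], [0.001, -0.001, -1.0]]
force: [-0.7, -0.4, 1.0]
opening: 1.003
grasp_force: 0.0
```

Run:
```python
from h import *
weigh(3)
snap('top','top2')
a=cv2.imread('pics/top2.png')
cv2.imwrite('pics/top2b.png',cv2.resize(a,(800,600)))
p,im,d=cloud('top2');h=cv2.cvtColor(im,cv2.COLOR_RGB2HSV)
m=(abs(p[...,2]-.0765)<.008)&(abs(p[...,1]-.234)<.045)&(abs(p[...,0]-.546)<.045)
r=np.ascontiguousarray(p[m][:,:2],dtype=np.float32);print(cv2.minEnclosingCircle(r),np.median(p[m][:,2]))
```

```text
[0.96 0.72 0.11] [-0.17  0.06  0.6 ]
[ 0.5144 -0.0954  0.1723] 0.9994452315019499 17.175
((0.5439231991767883, 0.23422594368457794), 0.03220631182193756) 0.07613766100215025
```

View pics/top2b.png

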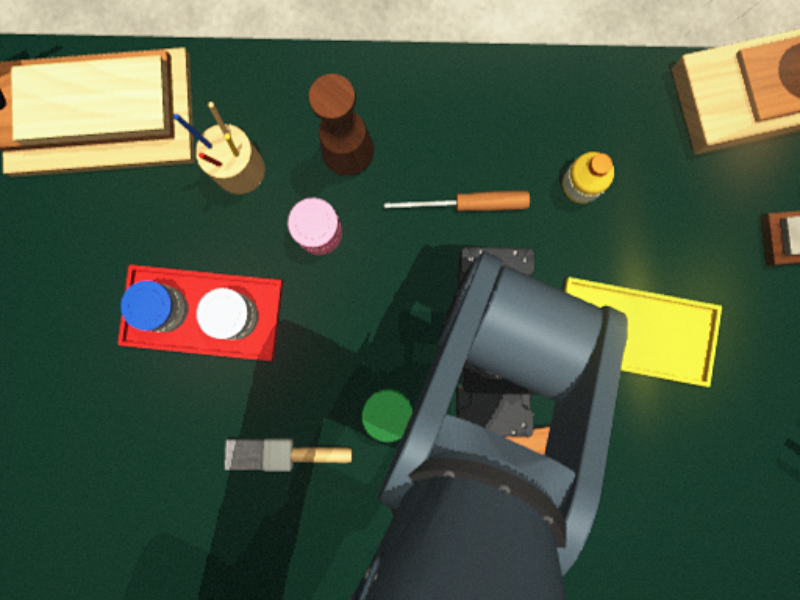

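The blue (147,305) and white (222,313) tins stand upright in the red tray, and the bystanders haven't moved. The black tin is next.

Call:
{"fn": "apply_moves", "kwargs": {"rows": [{"x": -1,"y": 0,"z": 30,"rx": 0,"ry": 0,"rz": 0,"claw": 0},{"x": -1,"y": 0,"z": 65,"rx": 0,"ry": 0,"rz": 0,"claw": 0},{"x": -1,"y": 0,"z": 97,"rx": 0,"ry": 0,"rz": 0,"claw": 0},{"x": -1,"y": 0,"z": 115,"rx": 0,"ry": 0,"rz": 0,"claw": 0},{"x": -1,"y": 0,"z": 115,"rx": 0,"ry": 0,"rz": 0,"claw": 0},{"x": -1,"y": 0,"z": 115,"rx": 0,"ry": 0,"rz": 0,"claw": 255},{"x": -1,"y": 0,"z": 115,"rx": 0,"ry": 0,"rz": 0,"claw": 255},{"x": -1,"y": 0,"z": 115,"rx": 0,"ry": 0,"rz": 0,"claw": 255},{"x": -1,"y": 0,"z": 115,"rx": 0,"ry": 0,"rz": 0,"claw": 255},{"x": -1,"y": 0,"z": 115,"rx": 0,"ry": 0,"rz": 0,"claw": 255}]}}

```text
time_s: 18.48
position: [0.5157, -0.0978, 0.0584]
tcp_rot: [[0.001, 1.0, 0.002], [1.0, -0.001, -0.001], [-0.001, 0.002, -1.0]]
force: [0.4, 2.1, 5.4]
opening: 0.726
grasp_force: 30.0
```

Call:
{"fn": "apply_moves", "kwargs": {"rows": [{"x": 0,"y": 0,"z": -8,"rx": 0,"ry": 0,"rz": 0,"claw": 255},{"x": 0,"y": 0,"z": -25,"rx": 0,"ry": 0,"rz": 0,"claw": 255},{"x": 0,"y": 0,"z": -45,"rx": 0,"ry": 0,"rz": 0,"claw": 255},{"x": 0,"y": 0,"z": -62,"rx": 0,"ry": 0,"rz": 0,"claw": 255},{"x": 0,"y": 0,"z": -70,"rx": 0,"ry": 0,"rz": 0,"claw": 255},{"x": 0,"y": 0,"z": -70,"rx": 0,"ry": 0,"rz": 0,"claw": 255},{"x": 0,"y": 0,"z": -70,"rx": 0,"ry": 0,"rz": 0,"claw": 255},{"x": 0,"y": 0,"z": -70,"rx": 0,"ry": 0,"rz": 0,"claw": 255}]}}

```text
time_s: 19.48
position: [0.5143, -0.0974, 0.1269]
tcp_rot: [[0.001, 1.0, -0.001], [1.0, -0.001, 0.001], [0.001, -0.001, -1.0]]
force: [-0.9, -0.6, -1.1]
opening: 0.723
grasp_force: 30.0
```

```bash
python3 -c "from h import *;weigh(16)"
```

```text
[-1.12 -0.39 -1.45 -0.6  -0.78 -1.23 -0.31 -1.21 -0.63 -1.29 -1.37 -0.56
 -0.78 -0.99 -2.   -0.55] [ 0.03 -0.02 -0.95]
[ 0.5148 -0.0975  0.1276] 0.7264081560124133 20.275
```

Call:
{"fn": "apply_moves", "kwargs": {"rows": [{"x": -8,"y": 0,"z": 0,"rx": 0,"ry": 0,"rz": 0,"claw": 255},{"x": -28,"y": 3,"z": 0,"rx": 0,"ry": 0,"rz": 0,"claw": 255},{"x": -60,"y": 6,"z": 0,"rx": 0,"ry": 0,"rz": 0,"claw": 255},{"x": -95,"y": 10,"z": 0,"rx": 0,"ry": 0,"rz": 0,"claw": 255},{"x": -130,"y": 14,"z": 0,"rx": 0,"ry": 0,"rz": 0,"claw": 255},{"x": -165,"y": 18,"z": 0,"rx": 0,"ry": 0,"rz": 0,"claw": 255},{"x": -195,"y": 22,"z": 0,"rx": 0,"ry": 0,"rz": 0,"claw": 255},{"x": -210,"y": 24,"z": 0,"rx": 0,"ry": 0,"rz": 0,"claw": 255},{"x": -217,"y": 24,"z": 0,"rx": 0,"ry": 0,"rz": 0,"claw": 255},{"x": -217,"y": 24,"z": 0,"rx": 0,"ry": 0,"rz": 0,"claw": 255}]}}

```text
time_s: 21.52
position: [0.5383, -0.3143, 0.1273]
tcp_rot: [[0.001, 1.0, -0.001], [1.0, -0.001, 0.001], [0.001, -0.001, -1.0]]
force: [-0.1, 0.8, -0.5]
opening: 0.722
grasp_force: 30.0
```

Call:
{"fn": "apply_moves", "kwargs": {"rows": [{"x": 0,"y": 0,"z": 10,"rx": 0,"ry": 0,"rz": 0,"claw": 255},{"x": 0,"y": 0,"z": 25,"rx": 0,"ry": 0,"rz": 0,"claw": 255},{"x": 0,"y": 0,"z": 40,"rx": 0,"ry": 0,"rz": 0,"claw": 255},{"x": 0,"y": 0,"z": 52,"rx": 0,"ry": 0,"rz": 0,"claw": 255},{"x": 0,"y": 0,"z": 58,"rx": 0,"ry": 0,"rz": 0,"claw": 255},{"x": 0,"y": 0,"z": 61,"rx": 0,"ry": 0,"rz": 0,"claw": 255},{"x": 0,"y": 0,"z": 63,"rx": 0,"ry": 0,"rz": 0,"claw": 255},{"x": 0,"y": 0,"z": 64,"rx": 0,"ry": 0,"rz": 0,"claw": 255},{"x": 0,"y": 0,"z": 65,"rx": 0,"ry": 0,"rz": 0,"claw": 255},{"x": 0,"y": 0,"z": 65,"rx": 0,"ry": 0,"rz": 0,"claw": 255}]}}

```text
time_s: 22.78
position: [0.5389, -0.3148, 0.0635]
tcp_rot: [[0.001, 1.0, 0.001], [1.0, -0.001, -0.001], [-0.001, 0.001, -1.0]]
force: [-1.3, 0.8, 4.0]
opening: 0.724
grasp_force: 30.0
```

Call:
{"fn": "apply_moves", "kwargs": {"rows": [{"x": 0,"y": 0,"z": 0,"rx": 0,"ry": 0,"rz": 0,"claw": 0},{"x": 0,"y": 0,"z": 0,"rx": 0,"ry": 0,"rz": 0,"claw": 0},{"x": 0,"y": 0,"z": 0,"rx": 0,"ry": 0,"rz": 0,"claw": 0},{"x": 0,"y": 0,"z": -15,"rx": 0,"ry": 0,"rz": 0,"claw": 0},{"x": 0,"y": 0,"z": -50,"rx": 0,"ry": 0,"rz": 0,"claw": 0},{"x": 0,"y": 0,"z": -90,"rx": 0,"ry": 0,"rz": 0,"claw": 0},{"x": 0,"y": 0,"z": -110,"rx": 0,"ry": 0,"rz": 0,"claw": 0}]}}

```text
time_s: 23.65
position: [0.5397, -0.3154, 0.1761]
tcp_rot: [[0.001, 1.0, 0.004], [1.0, -0.001, -0.003], [-0.003, 0.004, -1.0]]
force: [0.3, -0.6, -1.4]
opening: 1.002
grasp_force: 0.0
```

Call:
{"fn": "apply_moves", "kwargs": {"rows": [{"x": 30,"y": 0,"z": -10,"rx": 0,"ry": 0,"rz": 0,"claw": 0},{"x": 80,"y": 0,"z": -20,"rx": 0,"ry": 0,"rz": 0,"claw": 0},{"x": 130,"y": 0,"z": -30,"rx": 0,"ry": 0,"rz": 0,"claw": 0},{"x": 180,"y": 0,"z": -40,"rx": 0,"ry": 0,"rz": 0,"claw": 0},{"x": 230,"y": 0,"z": -50,"rx": 0,"ry": 0,"rz": 0,"claw": 0},{"x": 280,"y": 0,"z": -50,"rx": 0,"ry": 0,"rz": 0,"claw": 0},{"x": 300,"y": 0,"z": -50,"rx": 0,"ry": 0,"rz": 0,"claw": 0},{"x": 300,"y": 0,"z": -50,"rx": 0,"ry": 0,"rz": 0,"claw": 0}]}}

```text
time_s: 24.65
position: [0.5389, -0.0138, 0.2231]
tcp_rot: [[-0.002, 1.0, 0.001], [1.0, 0.002, -0.001], [-0.001, 0.001, -1.0]]
force: [0.9, -0.0, -1.0]
opening: 0.996
grasp_force: 0.0
```

Run:
```python
from h import *
snap('top','top3')
a=cv2.imread('pics/top3.png')
cv2.imwrite('pics/top3b.png',cv2.resize(a,(800,600)))
p,im,d=cloud('top3')
for c in((.5388,-.3146),(.546,.234),(.5523,.332)):
    m=(abs(p[...,2]-.0765)<.006)&(np.hypot(p[...,0]-c[0],p[...,1]-c[1])<.045)
    r=np.ascontiguousarray(p[m][:,:2],dtype=np.float32);print(cv2.minEnclosingCircle(r),np.median(p[m][:,2]))
```

```text
((0.535796046257019, -0.31391003727912903), 0.03282705321907997) 0.07627055799671462
((0.5435774326324463, 0.23458169400691986), 0.03268076479434967) 0.07614868068682346
((0.5520229935646057, 0.3322254419326782), 0.032509446144104004) 0.07620580793869963
```

View pics/top3b.png

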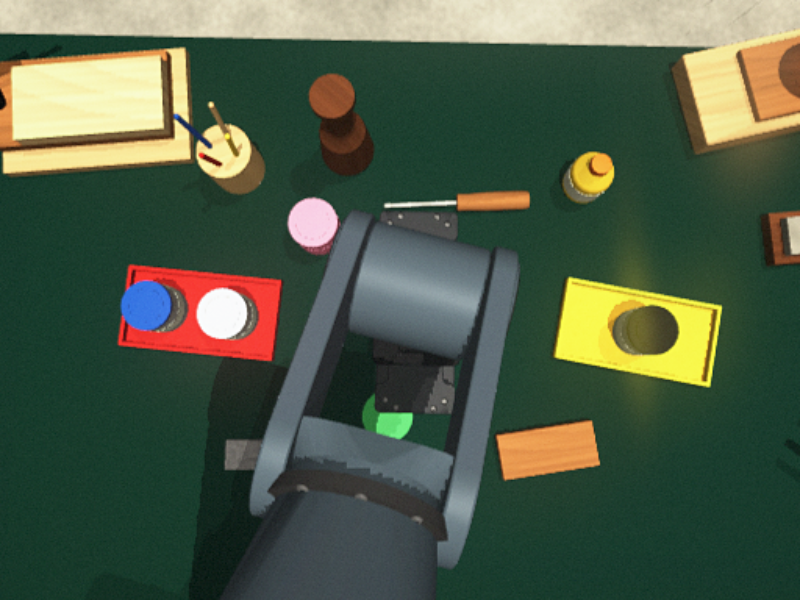

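The black tin (650,330) stands in the yellow tray, and the blue and white tins stand in the red tray. All three lids measure about 76 mm high, which puts each tin on a tray floor. The arm is clear.

```bash
python3 -c "from rig import *;print(hand_in())"
```

```text
the job is handed in; nothing more can be done
None
```

I've handed the job in: the black tin felt empty (about 0.95 N) and stands in the yellow tray, while the blue (2.2 N) and white (2.3 N) tins hold about one knob each by weight and stand in the red tray; the hand-in returned no verdict.

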